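# Pair the leak alarm: line up the sensors, then hold the recessed button in with the stylus

## Robot

A 6-joint arm with a two-finger parallel gripper is mounted at the origin on the work surface. World frame = base frame: x ahead of the robot, y to its left, z up, the work surface at z = 0. Lengths are in m, angles in degrees, forces in N, time in s.
With the tool pointing down it reaches from about 0.35 to 0.95 m from the base axis. Payload 17.4 kg.
Tool frame: the origin (TCP) lies at the very end of the fingers, on their centre line; the grasp point (between the pads) lies 19 mm behind it; z points along the fingers, y is the direction in which the jaws open and shut (so a half turn about z gives the same grasp; the last joint's range is limited). The gripper opens to 93 mm and grips with 3 to 60 N. Pads are 15 mm wide; open, the fingers measure 128 mm over their backs; the gripper's body (75 mm by 188 mm) begins 65 mm behind the grasp point.
Start: joints at [61.834, 6.646, 82.598, -0, 90.757, -2.166], TCP at [0.296, 0.607, 0.219] pointing down, gripper open.
Joint ranges: [-162.19, 162.19], [-47.58, 125.68], [4.15, 143.07], [-65.23, 245.23], [0.69, 171.88], [-170.13, 170.13]. Speed limits (degrees/s): [108.29, 108.29, 127.2, 180, 180, 180].

## Interface

Orientations are given as [roll, pitch, yaw] about the fixed x, y, z axes, in that order (R = Rz(yaw) Ry(pitch) Rx(roll)).
In Python, from workcell import goto, move_l, goto_joints, command_gripper, hold, solve_ik, get_image, IKError, job_done, get_clock, get_qpos, get_joint_vel, get_joint_efforts, get_tcp_pos, get_orientation, get_ft_force, get_torque, get_opening gives the robot as it stands. Calls block until the motion is done:
- goto(position, orientation): joint-space move of the TCP to a pose.
- move_l(position, rot=None, max_speed=0.15, max_force=None): straight line of the TCP; rot=None keeps the orientation; max_speed is the mean speed in m/s. With max_force (N) it stops when the force on the tool has changed by that much, and returns True; else False.
- goto_joints(angles): joint-space move.
- command_gripper(opening, f_grip=None): opening from 0.0 (shut) to 1.0 (fully open); f_grip is the grip in N (None keeps the last); returns when the fingers have stopped.
- hold(seconds).
- solve_ik(position, orientation): joint angles nearest the present ones, or None.
- get_image(name): name is "side" or "top" or "wrist"; returns a dict with "frame" (420x560x3 uint8, blue, green, red), "depth" (420x560 float32, m along the optical axis (not along the pixel's ray), 0 where there is no reading), "camera_matrix" (3x3 intrinsics, pixels), "rvec" (rotation vector, rad) and "tvec" (3), from world to camera coordinates, as OpenCV has them. Camera axes: x right, y down, z forward; pixel columns grow to the right and rows downward; lengths in m; the calibration is good to about 2 mm. The wrist camera is an equidistant fisheye: a pixel r from the principal point sees the ray r / f radians off the axis. A picture is of the moment at which its call begins.
A pose or a line that the arm cannot do raises IKError and nothing moves.
- job_done(): hands the job in, once; it reports no verdict.
Readings, each from a call of its own:
- get_clock(): time.
- get_qpos(): joint angles.
- get_joint_vel(): joint speeds.
- get_joint_efforts(): joint torques, N m.
- get_tcp_pos(): TCP position.
- get_orientation(): TCP orientation.
- get_ft_force(): force on the tool from outside, world axes, zero at the start.
- get_torque(): the same for the moment, N m.
- get_opening(): opening from 0.0 (shut) to 1.0 (fully open).
Only numpy, scipy, OpenCV 4.12 (cv2) and the standard library are available. Lean on these libraries where they do the work, as an engineer would, in place of code of your own. Each camera call takes 0.05 s, during which the arm holds its last target. There are 200 camera calls.

## Task

The laundry leak alarm has to be paired. Slide the three round leak sensors up against the front of the console in an even row, one squarely in front of each of its three lamps, and let go of them; then take the metal stylus out of the pen block and with it press the recessed pairing button right in through the round hole in the console's top. Finish while holding: keep the stylus gripped and the button pressed in, because I will be waking the sensors meanwhile; leave the other loose things on the counter where they are.

Things in the scene. Friction and masses are not known exactly. Their poses are not given: they have to be found in the camera images.
- console: White plastic leak alarm console, a flat box fixed to the counter: 130 mm deep (its x), 260 mm wide (its y), 46 mm high. Origin at the centre of its underside, on the counter; its x axis points from its front to its back (away from the robot, turned up to 9 degrees), y to the left, z up. Its upright front face is the plane x = -65 mm in its frame. Its top also has a dark display window in the middle and sounder slots to the right, which do nothing.
- lamp_left (a point): Centre of the left one of the three clear lamps (steel bezels 16 mm across, 5 mm high) on the console's top along its front edge: 19 mm behind the front face, 85 mm to the left of the middle one. A sensor belonging to it stands on the counter straight in front of it, its round side against the front face, so with its axis 42 mm from the lamp's.
- lamp_mid (a point): The middle lamp, at the middle of the console's width; else as the left one.
- lamp_right (a point): The right lamp, 85 mm to the right of the middle one; else as the left one.
- pair_hole (a point): Centre of the round hole through the console's top, at the height of the top (46 mm above the counter). The hole is 14 mm across, ringed by a black collar 27 mm across and 2 mm high, and stands at x = +22 mm, y = +70 mm in the console's frame (back left). The button (19 mm across, flat) lies below it: its top is 14 mm under the console's top.
- pair_button (a joint): The recessed pairing button, a sprung plunger that moves straight down: 0 m at rest, 0.006 m fully in. The spring takes about 1.1 N to start and 4.4 N at the bottom, where it meets a hard stop. It comes back up when let go.
- sensor1_mid (a point): Centre of a loose round leak sensor, a white plastic puck 46 mm across and 24 mm high, 60 g, lying flat on the counter at the robot's side of the console, up to 12 cm from its front; the centre is 12 mm above its underside. The three sensors are alike and any of them may go to any lamp.
- sensor2_mid (a point): Centre of another of the three alike sensors (see sensor1_mid).
- sensor3_mid (a point): Centre of another of the three alike sensors (see sensor1_mid).
- pen_block: Wooden pen block fixed to the counter, to the left or to the right of the console: 140 mm long (its x), 64 mm wide (its y), 50 mm high; origin at the centre of its underside. Three holes along its length: the stylus in the middle one, a fat grey marker in the one at x = +45 mm (it stands up to 97 mm above the counter), an empty one at x = -45 mm.
- stylus_mid (a point): Middle of the handle of the aluminium stylus that stands upright, nose down, in the pen block; 92 mm above its tip and 102 mm above the counter at the start. The stylus is 142 mm long, 60 g: a steel nose 6 mm across and 40 mm long, then a collar 20 mm across and 4 mm thick that rests on the block's top, then a round handle 14 mm across from 44 mm to 138 mm above the tip, and a low domed end. Nothing holds it in the hole, it lifts straight out.
- stylus_tip (a point): Tip of the stylus' nose, 92 mm below stylus_mid along its axis.
- marker: Bystander: the fat grey marker pen, 20 mm across, 90 mm long, standing in the pen block. Origin at its lower end.
- pod_jar: Bystander: white plastic detergent pod jar with twist cap, 100 mm across, 136 mm high, on the side of the console where the pen block is not. Origin at the centre of its underside.
- measuring_cup: Bystander: aluminium measuring cup 76 mm across and 60 mm high with a flat handle, standing on the left, beyond the clothespin. Origin at the centre of its underside.
- tray: Bystander: white ceramic tray 120 x 180 mm, 22 mm high, to the right of the console. Origin at the centre of its underside.
- pin1: Bystander: wooden spring clothespin 73 mm long and 10 mm high lying beside the console's left end. Origin at the middle of its underside.
- pin2: Bystander: the other clothespin, lying in the ceramic tray. Origin at the middle of its underside.
Not all that is in view belongs to the job. Leave any blue or green look-alike of the part that bears stylus_mid alone.

How it is judged (in metres and radians):
On the way, in this order (a step that is already met when the one before it is completed fails the run):
1. the three sensors stand flat against the console's front, one in front of each lamp, and are let go (((x of sensor1_mid in the frame of console between -0.098 and -0.084 m and y of sensor1_mid in the frame of console between 0.075 and 0.095 m and height (world z) of sensor1_mid below 0.016 m and angle between sensor1_mid's own z axis and vertical below 0.12 rad) or (x of sensor2_mid in the frame of console between -0.098 and -0.084 m and y of sensor2_mid in the frame of console between 0.075 and 0.095 m and height (world z) of sensor2_mid below 0.016 m and angle between sensor2_mid's own z axis and vertical below 0.12 rad) or (x of sensor3_mid in the frame of console between -0.098 and -0.084 m and y of sensor3_mid in the frame of console between 0.075 and 0.095 m and height (world z) of sensor3_mid below 0.016 m and angle between sensor3_mid's own z axis and vertical below 0.12 rad)) and ((x of sensor1_mid in the frame of console between -0.098 and -0.084 m and y of sensor1_mid in the frame of console between -0.01 and 0.01 m and height (world z) of sensor1_mid below 0.016 m and angle between sensor1_mid's own z axis and vertical below 0.12 rad) or (x of sensor2_mid in the frame of console between -0.098 and -0.084 m and y of sensor2_mid in the frame of console between -0.01 and 0.01 m and height (world z) of sensor2_mid below 0.016 m and angle between sensor2_mid's own z axis and vertical below 0.12 rad) or (x of sensor3_mid in the frame of console between -0.098 and -0.084 m and y of sensor3_mid in the frame of console between -0.01 and 0.01 m and height (world z) of sensor3_mid below 0.016 m and angle between sensor3_mid's own z axis and vertical below 0.12 rad)) and ((x of sensor1_mid in the frame of console between -0.098 and -0.084 m and y of sensor1_mid in the frame of console between -0.095 and -0.075 m and height (world z) of sensor1_mid below 0.016 m and angle between sensor1_mid's own z axis and vertical below 0.12 rad) or (x of sensor2_mid in the frame of console between -0.098 and -0.084 m and y of sensor2_mid in the frame of console between -0.095 and -0.075 m and height (world z) of sensor2_mid below 0.016 m and angle between sensor2_mid's own z axis and vertical below 0.12 rad) or (x of sensor3_mid in the frame of console between -0.098 and -0.084 m and y of sensor3_mid in the frame of console between -0.095 and -0.075 m and height (world z) of sensor3_mid below 0.016 m and angle between sensor3_mid's own z axis and vertical below 0.12 rad)) and linear speed of each of sensor1, sensor2, sensor3 below 0.02 m/s and contact force between the fingers and sensor1 below 0.2 N and contact force between the fingers and sensor2 below 0.2 N and contact force between the fingers and sensor3 below 0.2 N), for 0.2 s.
2. the stylus is gripped and clear of the pen block (contact force between the fingers and stylus above 1 N and z of stylus_tip in the frame of pen_block above 0.055 m), for 0.1 s.
At the end, for the whole second after the job is handed in: In front of each lamp one sensor lies flat on the counter, its side within 10 mm of the console's front and its centre within 10 mm sideways of the lamp; the gripper holds the stylus, whose tip is down the hole and pushes the pairing button (over 1.5 N) at least 4 mm of its 6 mm in (((x of sensor1_mid in the frame of console between -0.098 and -0.084 m and y of sensor1_mid in the frame of console between 0.075 and 0.095 m and height (world z) of sensor1_mid below 0.016 m and angle between sensor1_mid's own z axis and vertical below 0.12 rad) or (x of sensor2_mid in the frame of console between -0.098 and -0.084 m and y of sensor2_mid in the frame of console between 0.075 and 0.095 m and height (world z) of sensor2_mid below 0.016 m and angle between sensor2_mid's own z axis and vertical below 0.12 rad) or (x of sensor3_mid in the frame of console between -0.098 and -0.084 m and y of sensor3_mid in the frame of console between 0.075 and 0.095 m and height (world z) of sensor3_mid below 0.016 m and angle between sensor3_mid's own z axis and vertical below 0.12 rad)) and ((x of sensor1_mid in the frame of console between -0.098 and -0.084 m and y of sensor1_mid in the frame of console between -0.01 and 0.01 m and height (world z) of sensor1_mid below 0.016 m and angle between sensor1_mid's own z axis and vertical below 0.12 rad) or (x of sensor2_mid in the frame of console between -0.098 and -0.084 m and y of sensor2_mid in the frame of console between -0.01 and 0.01 m and height (world z) of sensor2_mid below 0.016 m and angle between sensor2_mid's own z axis and vertical below 0.12 rad) or (x of sensor3_mid in the frame of console between -0.098 and -0.084 m and y of sensor3_mid in the frame of console between -0.01 and 0.01 m and height (world z) of sensor3_mid below 0.016 m and angle between sensor3_mid's own z axis and vertical below 0.12 rad)) and ((x of sensor1_mid in the frame of console between -0.098 and -0.084 m and y of sensor1_mid in the frame of console between -0.095 and -0.075 m and height (world z) of sensor1_mid below 0.016 m and angle between sensor1_mid's own z axis and vertical below 0.12 rad) or (x of sensor2_mid in the frame of console between -0.098 and -0.084 m and y of sensor2_mid in the frame of console between -0.095 and -0.075 m and height (world z) of sensor2_mid below 0.016 m and angle between sensor2_mid's own z axis and vertical below 0.12 rad) or (x of sensor3_mid in the frame of console between -0.098 and -0.084 m and y of sensor3_mid in the frame of console between -0.095 and -0.075 m and height (world z) of sensor3_mid below 0.016 m and angle between sensor3_mid's own z axis and vertical below 0.12 rad)) and linear speed of each of sensor1, sensor2, sensor3 below 0.02 m/s and value of joint pair_button above 0.004 m and contact force between stylus and pair_button above 1.5 N and contact force between the fingers and stylus above 1 N and horizontal distance between stylus_tip and pair_hole below 0.007 m and z of stylus_tip in the frame of console below 0.032 m); the arm keeps its last pose, push and grip.
It fails at once if a bystander is shifted by more than 3 cm (distance of any of marker, pod_jar, measuring_cup, tray, pin1, pin2 from where it was at the start of the episode above 0.03 m).
It also fails if it takes over 64 s, if anything falls off the work surface, if the arm or the gripper's body presses on something with over 40 N, if the wrist force passes 120 N, or if a joint passes its speed limit or range.

## Working session

There is one attempt and no reset: what is moved stays moved. The work goes in short steps, each a Python script; the robot and the scene stay as the last script left them, time stands still between calls to the robot, and variables do not carry over. Pictures are saved under pics/ and viewed, about 8 in all and at most 12, crops included, and the job is handed in when it is done.

```bash
mkdir -p pics
cat > h.py <<'E'
import numpy as np, cv2, pickle
from workcell import *
def shot(name,fn):
    d=get_image(name); cv2.imwrite(f'pics/{fn}.png',d['frame']); pickle.dump(d,open(f'{fn}.pkl','wb')); return d
def ld(fn): return pickle.load(open(f'{fn}.pkl','rb'))
def pts(d):
    # world xyz for each pixel of a pinhole camera
    K=d['camera_matrix'];R=cv2.Rodrigues(d['rvec'])[0];t=np.ravel(d['tvec'])
    z=d['depth'];v,u=np.indices(z.shape)
    c=np.stack([(u-K[0,2])/K[0,0]*z,(v-K[1,2])/K[1,1]*z,z],-1)
    return (c-t)@R
def onz(d,u,v,z):
    K=d['camera_matrix'];R=cv2.Rodrigues(d['rvec'])[0];t=np.ravel(d['tvec'])
    r=R.T@np.array([(u-K[0,2])/K[0,0],(v-K[1,2])/K[1,1],1]);C=-R.T@t
    return C+r*(z-C[2])/r[2]
E
python3 - <<'E'
from h import *
t=shot('top','top0');s=shot('side','side0')
for d in (t,s): print(-cv2.Rodrigues(d['rvec'])[0].T@np.ravel(d['tvec']),d['camera_matrix'][0,0])
cv2.imwrite('pics/both0.png',np.hstack([cv2.resize(t['frame'],(560,420)),]))
E
```

```text
[0.39034271 0.04612629 1.3492547 ] 481.0329687270592
[ 0.32732692 -0.6788308   0.66769515] 386.8124573258569
```

View pics/top0.png

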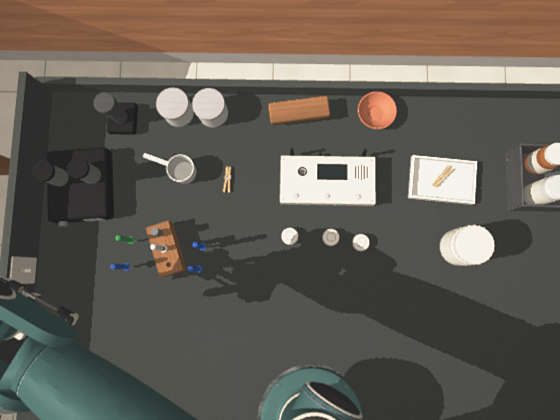

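View pics/side0.png

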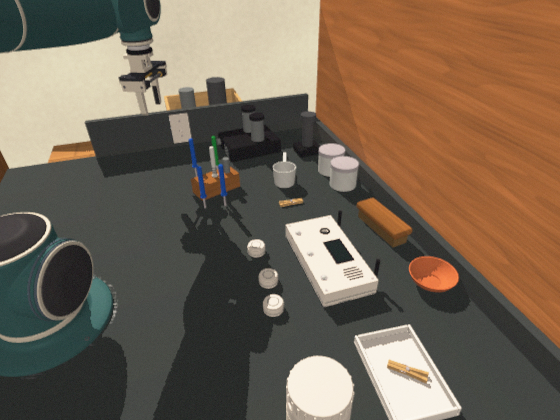

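Top view: console at (328,181), sensors at (290,236), (331,237) and (361,242), and the pen block at (166,248). Around the block stand a green look-alike at (124,238) and blue ones at (120,267), (198,245) and (195,268). The pale one in the block's middle hole, about (158,247), should be the stylus. I'll enlarge it and measure.

Run:
```python
from h import *
t=ld('top0');s=ld('side0')
a=cv2.resize(t['frame'][205:290,100:215],None,fx=4,fy=4,interpolation=cv2.INTER_CUBIC)
b=cv2.resize(s['frame'][130:215,175:260],None,fx=4,fy=4,interpolation=cv2.INTER_CUBIC)
cv2.imwrite('pics/crop1.png',np.hstack([a,b]))
P=pts(t);z=P[...,2]
# console top
roi=np.zeros(z.shape,bool);roi[145:215,270:385]=1
m=((abs(z-.046)<.008)&roi).astype(np.uint8)
r=cv2.minAreaRect(np.argwhere(m)[:,::-1].astype(np.float32));print('console px',r,np.median(z[m>0]))
print([onz(t,*p,.046).round(4) for p in cv2.boxPoints(r)], onz(t,*r[0],.046))
for (u,v) in [(290,236),(331,237),(361,242)]:
    roi=np.zeros(z.shape,bool);roi[v-15:v+15,u-15:u+15]=1
    m=(z>.012)&roi; q=P[m]; c=cv2.minEnclosingCircle(np.argwhere(m)[:,::-1].astype(np.float32))
    print('sensor',c,np.median(q[:,2]),q[:,:2].mean(0),onz(t,*c[0],.024))
roi=np.zeros(z.shape,bool);roi[215:282,140:190]=1
m=(abs(z-.05)<.006)&roi
r=cv2.minAreaRect(np.argwhere(m)[:,::-1].astype(np.float32));print('block',r,[onz(t,*p,.05).round(4) for p in cv2.boxPoints(r)],onz(t,*r[0],.05))
# tall things near block, both cams
for n,d,(x0,x1) in(('top',t,(0,560)),('side',s,(0,560))):
    Q=pts(d);c=onz(t,*r[0],.05)
    m=(Q[...,2]>.065)&(Q[...,2]<.25)&(d['depth']>0)&(np.hypot(Q[...,0]-c[0],Q[...,1]-c[1])<.15)
    k,L,st,_=cv2.connectedComponentsWithStats(m.astype(np.uint8))
    for i in range(1,k):
        if st[i,4]>8:
            q=Q[L==i];col=d['frame'][L==i].mean(0)
            print(n,st[i],q.mean(0).round(3),'ztop',q[:,2].max().round(3),q[q[:,2]>q[:,2].max()-.012].mean(0).round(3),col.round())
```

```text
console px ((327.2667236328125, 177.09808349609375), (94.20751190185547, 51.19752502441406), 0.8303154110908508) 0.04633459017632108
[array([0.5796, 0.0954, 0.046 ]), array([0.7233, 0.0969, 0.046 ]), array([ 0.7241, -0.164 ,  0.046 ]), array([ 0.5809, -0.1618,  0.046 ])] [ 0.65148133 -0.03361095  0.046     ]
sensor ((292.72857666015625, 232.27142333984375), 12.424918174743652) 0.023636506577479954 [0.48839383 0.06652196] [0.49909995 0.05844705 0.024     ]
sensor ((331.18084716796875, 233.2872314453125), 13.127479553222656) 0.023855692397912697 [ 0.48644896 -0.04265459] [ 0.49851144 -0.04758562  0.024     ]
sensor ((362.6739196777344, 242.5869598388672), 10.317594528198242) 0.023697339530366575 [ 0.47681572 -0.12828576] [ 0.47472886 -0.13422715  0.024     ]
block ((163.95082092285156, 247.9590301513672), (51.88163757324219, 24.360578536987305), 73.49563598632812) [array([0.5042, 0.4613, 0.05  ]), array([0.5244, 0.3984, 0.05  ]), array([0.3908, 0.3512, 0.05  ]), array([0.371 , 0.4132, 0.05  ])] [0.4471167  0.40588041 0.05      ]
top [151 227  11   9  69] [0.489 0.419 0.091] ztop 0.102 
[... 185 characters left out ...]
44 [0.455 0.303 0.139] [132.  76.  50.]
top [151 244  14   7  72] [0.447 0.403 0.12 ] ztop 0.153 [0.447 0.405 0.149] [136. 146. 153.]
top [111 263  15   6  76] [0.396 0.504 0.114] ztop 0.145 [0.396 0.507 0.14 ] [118.  70.  48.]
top [188 266  12   5  53] [0.395 0.309 0.118] ztop 0.147 [0.395 0.312 0.14 ] [121.  70.  46.]
side [209 137   9  36 191] [0.455 0.441 0.108] ztop 0.15 [0.449 0.417 0.143] [ 95. 123.  99.]
side [188 139   8  22  92] [0.395 0.505 0.103] ztop 0.139 [0.396 0.505 0.133] [122.  61.  28.]
side [218 158  12  31 176] [0.466 0.342 0.096] ztop 0.139 [0.454 0.301 0.134] [111.  75.  57.]
side [196 167   9  23 114] [0.394 0.309 0.104] ztop 0.139 [0.394 0.31  0.134] [120.  63.  36.]
```

View pics/crop1.png

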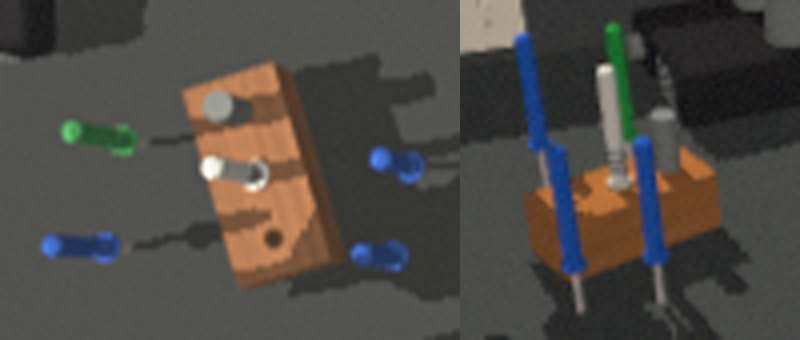

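The side crop shows the pale aluminium stylus with its collar on the block's top, in the middle hole between the marker and the empty hole. Both views agree on about (0.447, 0.404), top about 0.15. The blue and green ones stand beside the block, so I'll leave them alone. Next I move over the console and take two wrist views.

```bash
cat >> h.py <<'E'
def wpts(d):
    K=d['camera_matrix'];R=cv2.Rodrigues(d['rvec'])[0];t=np.ravel(d['tvec'])
    z=d['depth'];v,u=np.indices(z.shape)
    uv=np.stack([u,v],-1).reshape(-1,1,2).astype(np.float64)
    n=cv2.fisheye.undistortPoints(uv,K,np.zeros(4)).reshape(*z.shape,2)
    return (np.concatenate([n*z[...,None],z[...,None]],-1)-t)@R
def wproj(d,P):
    return cv2.fisheye.projectPoints(np.float64(P).reshape(-1,1,3),d['rvec'],d['tvec'],d['camera_matrix'],np.zeros(4))[0].reshape(-1,2)
def won(d,u,v,z):
    K=d['camera_matrix'];R=cv2.Rodrigues(d['rvec'])[0];t=np.ravel(d['tvec'])
    n=cv2.fisheye.undistortPoints(np.float64([[[u,v]]]),K,np.zeros(4)).ravel()
    r=R.T@np.array([*n,1]);C=-R.T@t
    return C+r*(z-C[2])/r[2]
E
python3 - <<'E'
from h import *
print(get_orientation(),get_clock())
# antennas height from top/side
for n in('top0','side0'):
    d=ld(n);Q=pts(d);m=(Q[...,2]>.06)&(Q[...,2]<.3)&(d['depth']>0)&(Q[...,0]>.6)&(Q[...,0]<.8)&(abs(Q[...,1]+.03)<.14)
    k,L,st,_=cv2.connectedComponentsWithStats(m.astype(np.uint8))
    for i in range(1,k): print(n,st[i],Q[L==i].mean(0).round(3),Q[L==i][:,2].max())
goto([.50,-.035,.30],[180,0,0])
w=shot('wrist','w1');print(get_clock(),get_tcp_pos(),-cv2.Rodrigues(w['rvec'])[0].T@np.ravel(w['tvec']),cv2.Rodrigues(w['rvec'])[0][2],w['camera_matrix'])
E
```

```text
[-1.79942046e+02 -3.33465002e-03  1.53998388e+02] 0.1
top0 [290 147   4   5  16] [0.722 0.066 0.072] 0.07719035761376195
top0 [363 148   5   5  15] [ 0.723 -0.133  0.073] 0.08437765987523306
side0 [338 211   4   7  21] [0.721 0.066 0.069] 0.07460749248279401
side0 [375 259   5   7  27] [ 0.722 -0.134  0.069] 0.07621904230936798
2.5583 [ 0.50014899 -0.03451394  0.2998834 ] [ 0.5805114  -0.03460581  0.4650497 ] [-2.93173555e-01  1.08773114e-04 -9.56059232e-01] [[325.1922621    0.         287.58073531]
 [  0.         325.1922621  205.00345769]
 [  0.           0.           1.        ]]
```

View pics/w1.png

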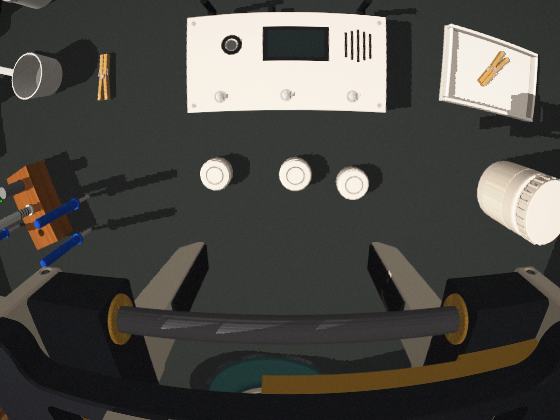

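Wrist view: lamps at about (222,96), (289,94) and (353,96), hole at (232,44), sensors at (215,174), (294,174) and (352,183). The console is turned only slightly. Now a second wrist place and the fits.

```bash
cat > meas.py <<'E'
from h import *
def console(d):
    P=wpts(d);q=P[(abs(P[...,2]-.046)<.004)&(d['depth']>0)&(abs(P[...,0]-.65)<.1)&(abs(P[...,1]+.034)<.17)&(d['frame'].min(-1)>120)]
    r=cv2.minAreaRect((q[:,:2]*1000).astype(np.float32))
    b=cv2.boxPoints(r)/1000; return np.array(r[0])/1000,r[1],r[2],np.median(q[:,2]),b
def sensors(d):
    P=wpts(d);m=(P[...,2]>.019)&(P[...,2]<.03)&(d['depth']>0)&(P[...,0]>.42)&(P[...,0]<.58)&(P[...,1]>-.2)&(P[...,1]<.13)&(d['frame'].min(-1)>100)
    k,L,st,_=cv2.connectedComponentsWithStats(m.astype(np.uint8));o=[]
    for i in range(1,k):
        if st[i,4]>200:
            q=P[L==i];c,rad=cv2.minEnclosingCircle((q[:,:2]*1000).astype(np.float32))
            o.append((*np.round(np.array(c)/1000,4),round(rad,1),*q[:,:2].mean(0).round(4),np.median(q[:,2]).round(4)))
    return o
E
python3 - <<'E'
from meas import *
goto([.50,.03,.26],[180,0,0])
w=shot('wrist','w2')
for n in('w1','w2'):
    d=ld(n);print(console(d));
    for o in sensors(d):print(o)
d=ld('w1')
for p,z in [((222,97),.05),((289,95),.05),((353,97),.05),((232,44),.047)]: print(won(d,*p,z))
E
```

```text
(array([ 0.64444495, -0.03215947]), (130.7460479736328, 261.74847412109375), 0.0800366997718811, np.float64(0.04520272350552949), array([[ 0.57888913,  0.09862333],
       [ 0.57925475, -0.1631249 ],
       [ 0.71000075, -0.16294226],
       [ 0.70963514,  0.09880597]], dtype=float32))
(np.float64(0.4888), np.float64(0.069), 22.6, np.float64(0.4896), np.float64(0.0684), np.float64(0.0234))
(np.float64(0.4885), np.float64(-0.0446), 22.2, np.float64(0.4892), np.float64(-0.0445), np.float64(0.023))
(np.float64(0.475), np.float64(-0.1269), 22.6, np.float64(0.476), np.float64(-0.1271), np.float64(0.0231))
(array([ 0.64421735, -0.0323503 ]), (130.57192993164062, 261.086669921875), 0.1364678293466568, np.float64(0.04517432910141559), array([[ 0.5786207 ,  0.09803717],
       [ 0.57924247, -0.16304877],
       [ 0.709814  , -0.16273776],
       [ 0.7091922 ,  0.09834818]], dtype=float32))
(np.float64(0.4896), np.float64(0.0686), 22.4, np.float64(0.4901), np.float64(0.0683), np.float64(0.0232))
(np.float64(0.4889), np.float64(-0.0444), 22.7, np.float64(0.4891), np.float64(-0.044), np.float64(0.0231))
(np.float64(0.4757), np.float64(-0.127), 22.4, np.float64(0.4762), np.float64(-0.1265), np.float64(0.0231))
[0.59661136 0.04895399 0.05      ]
[ 0.5974279  -0.03613295  0.05      ]
[ 0.59683416 -0.11743599  0.05      ]
[0.66611852 0.03634576 0.047     ]
```

Run:
```python
from meas import *
O=[180,0,0]
for (x,y),ty in zip([(.4892,.0687),(.4888,-.0444),(.4755,-.1269)],[.0526,-.0324,-.1174]):
    goto([x,y,.075],O); command_gripper(.80)
    move_l([x,y,.005],max_speed=.12)
    command_gripper(0.3,f_grip=8); print('open',get_opening())
    hit=move_l([.5545,ty,.005],max_speed=.06,max_force=12)
    print(hit,get_tcp_pos(),get_ft_force(),get_clock())
    command_gripper(.62); hold(.1)
    move_l([.5545,ty,.075],max_speed=.15)
goto([.46,-.033,.28],O)
w=shot('wrist','w3');print(console(w))
for o in sensors(w):print(o)
print(get_clock())
```

```text
open 0.49242555352860173
False [0.55484882 0.05256777 0.00521129] [-1.03928597 -0.26883717  5.4103932 ] 6.925
open 0.4960719853440481
False [ 0.55485092 -0.03239597  0.00522   ] [-0.87749395 -0.49985565  4.35840695] 11.7333
open 0.4901076094125563
False [ 0.5546322  -0.11748212  0.00527434] [-1.80301667 -0.03107295  4.25065408] 16.7667
(array([ 0.63267798, -0.03227948]), (261.25396728515625, 108.54293823242188), 89.99259948730469, np.float64(0.04521042959122459), array([[ 0.57838964, -0.16289945],
       [ 0.6869326 , -0.16291349],
       [ 0.6869663 ,  0.09834048],
       [ 0.5784233 ,  0.09835453]], dtype=float32))
(np.float64(0.5538), np.float64(-0.0324), 22.6, np.float64(0.5538), np.float64(-0.0325), np.float64(0.0232))
(np.float64(0.5544), np.float64(0.0521), 22.8, np.float64(0.5543), np.float64(0.0516), np.float64(0.0233))
(np.float64(0.5539), np.float64(-0.1169), 22.7, np.float64(0.5538), np.float64(-0.1165), np.float64(0.0232))
18.9417
```

View pics/w3.png

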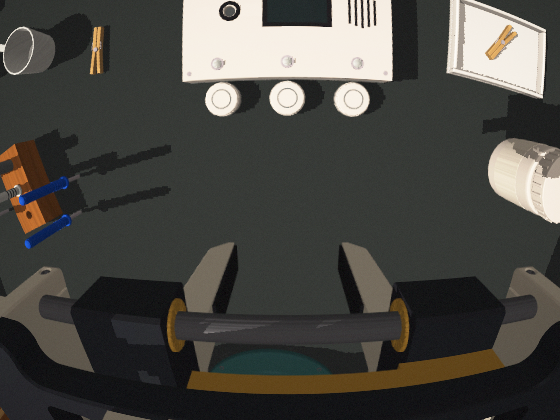

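Picture: three sensors in an even row at (222,98), (287,98) and (351,99), each in front of its lamp. Measured gap to the front about 1.7 mm, sideways error under 1 mm. Now the stylus.

Run:
```python
from meas import *
for i,(x,y) in enumerate([(.43,.39),(.38,.40)]):
    goto([x,y,.27],[180,0,19.6]); d=shot('wrist',f'w{4+i}')
    P=wpts(d);f=d['frame'].astype(int)
    m=(P[...,2]>.06)&(P[...,2]<.17)&(d['depth']>0)&(np.hypot(P[...,0]-.447,P[...,1]-.404)<.033)
    q=P[m]; print(m.sum(),q[:,2].max(),get_clock())
    for a,b in [(.06,.08),(.08,.1),(.1,.12),(.12,.14),(.142,.16)]:
        s=q[(q[:,2]>a)&(q[:,2]<b)]
        if len(s)>5: print(a,len(s),s.mean(0).round(4),np.ptp(s[:,:2],axis=0).round(4))
    C=-cv2.Rodrigues(d['rvec'])[0].T@np.ravel(d['tvec']);print('cam',C)
    vv,uu=np.nonzero(m);print(uu.min(),uu.max(),vv.min(),vv.max())
cv2.imwrite('pics/w45.png',np.vstack([ld('w4')['frame'][:300],ld('w5')['frame'][:300]]))
```

```text
354 0.1521824277690413 20.5583
0.06 32 [0.4508 0.4094 0.0701] [0.0065 0.014 ]
0.08 40 [0.4506 0.4095 0.0882] [0.0061 0.0136]
0.1 42 [0.4506 0.4098 0.1099] [0.0058 0.0122]
0.12 50 [0.4506 0.4094 0.1298] [0.0062 0.0128]
0.142 183 [0.4461 0.4089 0.1489] [0.0132 0.0135]
cam [0.50613085 0.41649859 0.43524246]
266 282 154 182
248 0.1519839987480145 20.925
0.08 17 [0.4484 0.4137 0.0841] [0.0112 0.0087]
0.1 12 [0.4484 0.4138 0.1106] [0.0089 0.0062]
0.12 12 [0.448  0.4138 0.1307] [0.0105 0.0066]
0.142 201 [0.4451 0.409  0.149 ] [0.0138 0.0137]
cam [0.45501819 0.42691719 0.43589244]
294 311 116 134
```

View pics/w45.png

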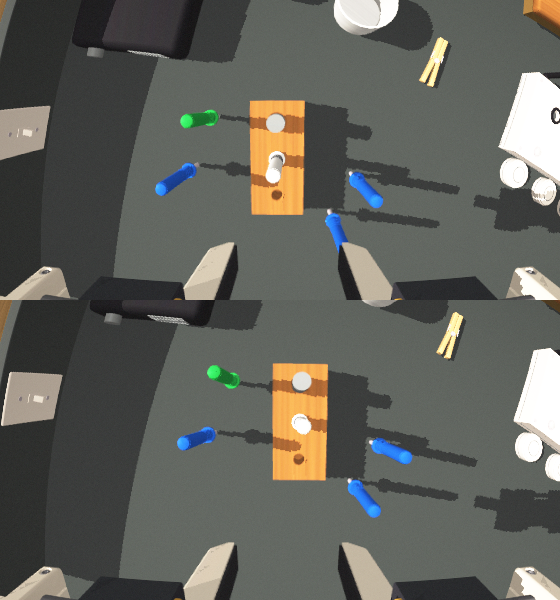

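Both wrist views put the pale stylus in the middle hole at (0.4456, 0.409), top 0.152; the nearest blue one is about 10 cm away. Now I grip it, lift it and check above the hole.

Run:
```python
from meas import *
# hole from collar in w1,w2
for n in('w1','w2'):
    d=ld(n);c=wproj(d,[.6663,.0377,.048])[0];u,v=c.round().astype(int)
    g=d['frame'].max(-1)[v-14:v+15,u-14:u+15];k,L,st,ce=cv2.connectedComponentsWithStats((g<110).astype(np.uint8))
    i=L[np.nonzero(L)][np.argmin([np.hypot(*(p-14)) for p in np.argwhere(L)])];b=st[i]
    print(n,c,b,won(d,u-14+b[0]+(b[2]-1)/2,v-14+b[1]+(b[3]-1)/2,.048))
O=[180,0,19.6];x,y=.4456,.409
command_gripper(.45); goto([x,y,.20],O); move_l([x,y,.084],max_speed=.12)
command_gripper(0,f_grip=35); print('open',get_opening(),get_ft_force())
move_l([x,y,.25],max_speed=.12); print(get_clock(),get_opening())
move_l([.6663,.0377,.25],max_speed=.2)
print(move_l([.6663,.0377,.138],max_speed=.12,max_force=8),get_tcp_pos(),get_orientation(),get_clock())
d=shot('wrist','w6');s=shot('side','s6')
a=d['frame'];K=(280,0)
b=cv2.resize(s['frame'][150:290,260:400],(420,420),interpolation=cv2.INTER_CUBIC)
cv2.imwrite('pics/c6.png',np.hstack([a[:,90:470],b]))
for P in([.6663,.0377,.065],[.6663,.0377,.048]): print(wproj(d,P))
```

```text
w1 [230.82248615  43.77683569] [  4   5  21  20 235] [0.66531216 0.03746369 0.048     ]
w2 [281.94029286  35.06549316] [  3   5  23  21 306] [0.66516147 0.03762844 0.048     ]
open 0.14439220322395738 [0.31063748 0.1611564  1.78682331]
25.1333 0.14264852850073534
False [0.66669716 0.03771988 0.13903768] [ 1.79975877e+02 -7.35383919e-02  1.96012913e+01] 28.525
[[287.94289429 214.34496937]]
[[287.91671835 207.7799801 ]]
```

View pics/c6.png

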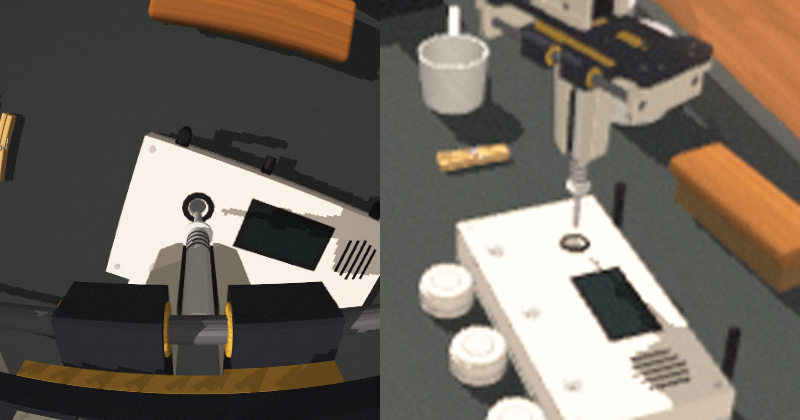

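The hole is at (288,207) in the full frame, where my projection puts it. The nose tip lies on it at about (288,213), upright. Descend.

Run:
```python
from meas import *
x,y=.6658,.0377
f0=get_ft_force(); print(f0)
print(move_l([x,y,.110],max_speed=.06,max_force=4),get_tcp_pos(),get_ft_force()-f0)
for z,F in((.104,5),(.0965,8)):
    h=move_l([x,y,z],max_speed=.012,max_force=F); hold(.3)
    print(z,h,get_tcp_pos(),get_ft_force()-f0,get_opening(),get_clock())
hold(.5);print(get_tcp_pos(),get_ft_force()-f0,get_clock())
d=shot('wrist','w7');s=shot('side','s7')
print(sensors(d))
b=cv2.resize(s['frame'][150:290,260:400],(420,420),interpolation=cv2.INTER_CUBIC)
cv2.imwrite('pics/c7.png',np.hstack([d['frame'][:,90:470],b]))
```

```text
[-1.09199702 -0.70305118  0.89187629]
False [0.66579734 0.03770334 0.1099037 ] [ 0.74164663  0.87074477 -0.41460643]
0.104 False [0.66584928 0.0377109  0.10407967] [2.3537071  0.67161226 1.33230037] 0.14416398993451368 30.1917
0.0965 True [0.66607782 0.03771438 0.09988803] [0.75107897 0.61537556 5.67666792] 0.14364932250236528 30.95
[0.66604416 0.03769342 0.09983547] [-0.82643754 -0.26259037  6.07002761] 31.45
[]
```

View pics/c7.png

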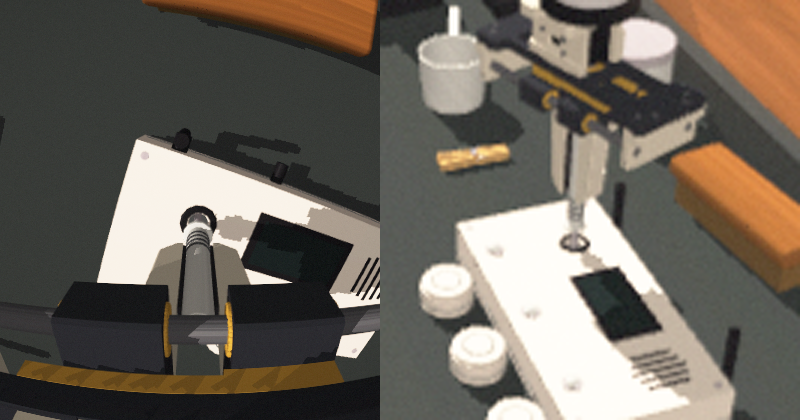

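The nose is in the hole, with the collar just above the console. The side view shows the sensors unmoved. The tip is at about 0.026 m with about 6 N, more than the spring's 4.4 N, so the button is at its stop. Handing in.

Run:
```python
from h import *
a,b=ld('s6')['frame'],ld('s7')['frame']
print('sensor region change',np.abs(a[225:300,270:330].astype(int)-b[225:300,270:330]).mean(), get_ft_force(),get_opening())
job_done()
```

```text
sensor region change 1.6302962962962964 [-0.51495125  0.4493299   7.5516731 ] 0.1486313849387465
the job is handed in; nothing more can be done
```

The job is handed in: the sensors are in their row, and the arm is still gripping the stylus with the pairing button pressed in. I got no verdict back, so this rests on my own checks.

- **Sensors:** I gripped each one low, slid it to its lamp and released it. The wrist camera measured each about 1–2 mm from the console's front and under 1 mm off its lamp line. The side view after pressing showed them unmoved. The last wrist picture did not have them in view, so I could not re-measure them after the press.
- **Stylus:** I took the aluminium stylus from the middle hole of the pen block and left the blue and green look-alikes alone.
- **Button:** The tip is about 26 mm above the counter, which is the full 6 mm of travel. The last push reading was about 6–7 N, steady and above the 4.4 N spring, so the button should be at its stop. The gripper opening stayed at the stylus' 14 mm width, so I saw no sign of slipping. I inferred the travel from the tool height and force, not from a reading of the button itself.
- **Bystanders and time:** The arm touched none of the other things on purpose, and the pictures show none of them moved. The job was handed in at about 31.5 s of the 64 s allowed.

The measurements disagreed only slightly: the first rough fits from the top camera were about 1 cm off for the console and sensors. I used the two wrist views instead, which agreed to within 1 mm.

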